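# Clear the pump cover and hold it raised at its tab

### The job

The tubes of the flow analyser's pump are about to be changed. Take the bottle that was left on the pump's steel cover and stand it upright in the free end of the drip tray with the other bottles; then lift the sprung cover by its bar handle until its pointer stands at the tab clamped on the quadrant, and finish still holding it there, steady, so that a colleague can thread the tubes with both hands. Leave the tab as it is set, and everything else where it stands.

Things in the scene. Friction and masses are not known exactly. Their poses are not given: they have to be found in the camera images.
- pump: the tube pump, fixed: cream box 320 (x) x 240 (y) x 101 mm tall under a flat steel cover. Origin: centre of the underside, on the bench. The cover's hinge runs along the pump's x axis, 85 mm to +y and 106 mm up; the cover's free edge is on the -y side. Beyond the cover's +x end, 140 mm from the origin, a 5 mm quadrant plate stands up to 225 mm above the bench
- cover (a joint): angle of the sprung steel cover, rad: 0 closed (flat), growing as its free edge rises, at most 1.25. Cover 260 (x) x 165 (y) x 6 mm, 0.4 to 0.7 kg; closed, its top face is 109 mm above the bench. Spring and weight always push it shut: 5 to 9 N at the handle, along its arc
- hinge (a point): point on the cover's hinge line, at the middle of its length, level with the middle of the cover's plate; the cover turns about the pump's x axis through it
- handle (a point): the cover's handle: round black bar 12 mm thick, 110 mm long, parallel to the hinge, on two posts 96 mm apart. Origin: middle of the bar, 130 mm from the hinge line and 41 mm above the plate's middle (38 mm above its top face). Axes turn with the cover (x along the bar; the pump's axes when closed). Fingers across the bar may stay vertical: it turns between them
- pointer (a point): tip of the small steel pointer fixed to the +x end of the cover, 136 mm from the hinge line, in the plane of the cover's plate, just outside the quadrant's rim
- tab (a joint): angle in rad about the hinge line at which the clamp tab is set on the quadrant (0.45 to 0.85), measured like the cover's angle: the pointer stands at the tab when cover equals tab
- tab_mark (a point): outer end of the white line in the middle of the tab: a dark 16 mm wide steel clamp with a brass thumb screw on the quadrant's rim, 127 mm from the hinge line; it marks how high the cover is to be held
- bottle: the sample bottle standing on the steel cover, between handle and hinge: white, 48 mm wide, 85 mm tall, grey screw cap 43 mm wide and 16 mm tall. 0.08 to 0.17 kg. Origin: centre of its underside, z up
- tray: white drip tray fixed on the bench, left or right of the pump: 210 (its x) x 150 (its y) x 28 mm, walls and floor 4 mm. Origin: centre of its underside. Two bottles stand in its +x end, 62 mm from the centre; the -x end is free
- bottle_b: bystander: white 48 mm wide, 85 mm tall bottle standing in the far (+x) end of the tray, towards the tray's +y. Origin: centre of its underside
- bottle_c: bystander: the same kind of bottle in the far end of the tray, towards its -y. Origin: centre of its underside
- rack: bystander: grey rack 190 x 75 mm with capped glass tubes, 86 mm tall. Origin: centre of its underside
- beaker: bystander: glass beaker 68 mm wide, 85 mm tall. Origin: centre of its underside
- dish: bystander: flat glass dish 68 mm wide, 14 mm tall. Origin: centre of its underside
- driver: bystander: grey-handled screwdriver 170 mm long. Origin: centre of its underside
- tipbox: bystander: white pipette-tip box 122 x 82 mm, 66 mm tall. Origin: centre of its underside

How it is judged:
On the way, in this order (a step that is already met when the one before it is completed fails the run):
1. the bottle from the cover stands upright and released in the drip tray (x of bottle in the frame of tray between -0.085 and 0.085 m and y of bottle in the frame of tray between -0.055 and 0.055 m and z of bottle in the frame of tray below 0.01 m and angle between bottle's own z axis and vertical below 0.1 rad and contact force between the fingers and bottle below 0.1 N and linear speed of bottle below 0.05 m/s), for 0.2 s.
2. the cover is held by its handle (cover_c1 is the bar) with the pointer at the tab (angle between the y axis of handle and the y axis of tab_mark, either way round below 0.07 rad and velocity of joint cover between -0.06 and 0.06 rad/s and contact force between the fingers and cover_c1 above 2 N), for 0.4 s.
At the end, for the whole second after the job is handed in: The bottle stands upright (within 0.1 rad) on the floor of the drip tray, let go and still; the fingers hold the cover's handle (over 2 N) with the cover's angle within 0.07 rad of the tab's and not moving (under 0.06 rad/s) (all of step 1 and all of step 2); the arm keeps its last pose, push and grip.
It fails at once if the bottle from the cover is tipped over (more than 0.6 rad) (angle between bottle's own z axis and vertical above 0.6 rad).
It fails at once if the tab's setting is changed (its mark moved more than 6 mm) (distance of tab_mark from where it was at the start of the episode above 0.006 m).
It fails at once if one of the other things on the bench is moved more than 30 mm (distance of any of bottle_b, bottle_c, rack, beaker, dish, driver, tipbox from where it was at the start of the episode above 0.03 m).
It also fails if it takes over 54 s, if anything falls off the work surface, if the arm or the gripper's body presses on something with over 40 N, if the wrist force passes 120 N, or if a joint passes its speed limit or range.

### The arm

A 6-joint arm with a two-finger parallel gripper is mounted at the origin on the work surface. World frame = base frame: x ahead of the robot, y to its left, z up, the work surface at z = 0. Lengths are in m, angles in rad, forces in N, time in s.
With the tool pointing down it reaches from about 0.25 to 0.85 m from the base axis. Payload 12.5 kg.
Tool frame: the origin (TCP) lies midway between the tips of the shut fingers; the grasp point (between the pads) lies 19 mm behind it; z points along the fingers, y is the line along which they close (so a half turn about z gives the same grasp; the last joint's range is limited). The gripper opens to 93 mm and grips with 3 to 60 N. Pads are 15 mm wide; open, the fingers measure 128 mm over their backs; the gripper's body (75 mm by 188 mm) begins 65 mm behind the grasp point.
Start: joints at [-1.297, 0.351, 1.652, -0, 1.139, -0.085], TCP at [0.193, -0.515, 0.219] pointing down, gripper open.
Joint ranges: [-2.75, 2.75], [-0.79, 2.1], [0.01, 2.65], [-1.57, 4.71], [0.07, 3.14], [-2.87, 2.87]. Speed limits (rad/s): [2.22, 2.22, 2.79, 3.14, 3.14, 3.14].

### API

Orientations are given as a 3x3 rotation matrix whose columns are the frame's x, y, z axes.
In Python, from cell import env, vision, probe_bus gives the robot as it stands (env), with the cameras (vision) and the readings (probe_bus).
- The arm moves only by the tool shift_gripper, called after "Call:" as name(argument=value, ...), one argument or row to a line, values as JSON. Schema: {"type":"object","properties":{"offsets":{"type":"object","properties":{"rows":{"type":"array","items":{"type":"array","items":{"type":"number"},"minItems":5,"maxItems":5},"minItems":1,"maxItems":12}},"additionalProperties":false,"required":["rows"]},"only":{"type":"string"},"quiet":{"type":"boolean"},"lines":{"type":"string"}},"required":["offsets"],"additionalProperties":false}. offsets is an object whose key "rows" holds a list of rows, 1 to 12 of them, each of 5 numbers: dx, dy, dz in a scale on which 1.0 is 0.6 m, then a turn about the tool's z in shares of 2 rad (1.0 is 2 rad), then the finger opening in m; each row is the pose to reach, as a shift and turn from the pose commanded when the call began, along the tool's axes at that moment; what a row does not reach only later rows make up. A row lasts 1/12 s, in which the tool goes at most 0.0417 m and 0.125 rad, less where a joint would pass 70% of its speed; a pose out of reach is approached as far as the arm can. The fingers move at their own pace and stop on an object; the grip force is fixed at half the most. Time passes only in rows, so rows that do not move let the fingers close. The tool returns the time, the measured TCP pose, the force, the opening and the grip force at its end. only (a regular expression) keeps the lines of the reply that match it, lines (a string "A,B") keeps lines A to B, and quiet returns only ok. Shift and turn numbers lie between -1 and 1, and a call with a number outside is refused. Input that does not fit is refused with a message, and nothing moves.
- probe_bus.state(): the state, without advancing time (a new reading comes with each control period).
- vision.get_image(name): name is "scene" or "top" or "wrist"; returns the picture (480x640x3 uint8, red, green, blue); there is no depth.
- vision.camera_model(name): a dict with "fx", "fy", "cx", "cy" (pixels), "position" and "orientation" of the camera in the world; the wrist camera has in their place "T_tool_cam" (4x4, takes a point from camera to tool coordinates, whose origin is the TCP and whose axes are the flange's). Camera axes: x right, y up, looking along -z (the intrinsics and any distortion apply to the point x, -y, -z); pixel columns grow to the right and rows downward; lengths in m; the calibration is good to about 2 mm. A picture is of the moment at which its call begins: read the wrist's pose just before it. camera_model takes no time and is no camera call.
- env.job_done(): hands the job in; it is judged then, once.
The state is a dict: "time_s": time; "joints": joint angles; "qvel": joint speeds; "joint_torque": joint torques, N m; "tool_pos": TCP position; "tcp_rot": TCP orientation; "ft_force": force on the tool from outside, world axes, zero at the start; "moment": the same for the moment, N m; "finger_gap": finger opening in m; "gripper_force": force on a finger pad.
Only numpy, scipy, OpenCV 4.12 (cv2) and the standard library are available. Lean on these libraries where they do the work, as an engineer would, in place of code of your own. Each camera call takes 0.05 s, during which the arm holds its last target. There are 200 camera calls.

## Working session

There is one attempt and no reset: what is moved stays moved. The work goes in short steps, Python scripts to look and compute and a tool call to move; the robot and the scene stay as the last step left them, time stands still between calls to the robot, and variables do not carry over. Pictures are saved under pics/ and viewed, at most 10 in all, crops included, and the job is handed in when it is done.

```bash
ls; mkdir -p pics; python3 - <<'E'
from cell import env, vision, probe_bus
import cv2,numpy as np
s=probe_bus.state();print(s['time_s'],s['tool_pos'],np.round(s['tcp_rot'],3),s['finger_gap'])
for n in ['scene','top']:
    cv2.imwrite(f'pics/{n}0.png',vision.get_image(n)[:,:,::-1])
    m=vision.camera_model(n);print(n,{k:np.round(v,4).tolist() if not isinstance(v,str) else v for k,v in m.items()})
print(vision.camera_model('wrist'))
E
```

```text
cell.py
pics
0.0 [ 0.19306729 -0.51462502  0.21810772] [[ 0.936  0.351 -0.   ]
 [ 0.351 -0.936  0.001]
 [ 0.    -0.001 -1.   ]] 0.09316339636481105
scene {'fx': 453.1888, 'fy': 453.1888, 'cx': 319.534, 'cy': 242.0024, 'position': [0.9811, 0.3119, 0.8034], 'orientation': [[-0.5507, -0.6532, 0.5197], [0.8346, -0.4412, 0.3299], [0.0138, 0.6154, 0.7881]]}
top {'fx': 599.4336, 'fy': 599.4336, 'cx': 315.5971, 'cy': 247.5405, 'position': [0.4152, -0.0135, 1.5699], 'orientation': [[-0.0033, 0.9967, -0.0807], [-1.0, -0.0032, 0.0011], [0.0008, 0.0807, 0.9967]]}
{'fx': 350.2071729340105, 'fy': 350.2071729340105, 'cx': 318.7191393823006, 'cy': 241.1137605598265, 'T_tool_cam': array([[ 1.32031939e-04,  9.64535651e-01,  2.63952571e-01,
         7.35127447e-02],
       [ 9.99999808e-01, -2.87168180e-04,  5.49159396e-04,
        -2.56189332e-05],
       [ 6.05482595e-04,  2.63952448e-01, -9.64535504e-01,
        -1.66194343e-01],
       [ 0.00000000e+00,  0.00000000e+00,  0.00000000e+00,
         1.00000000e+00]])}
```

View pics/top0.png

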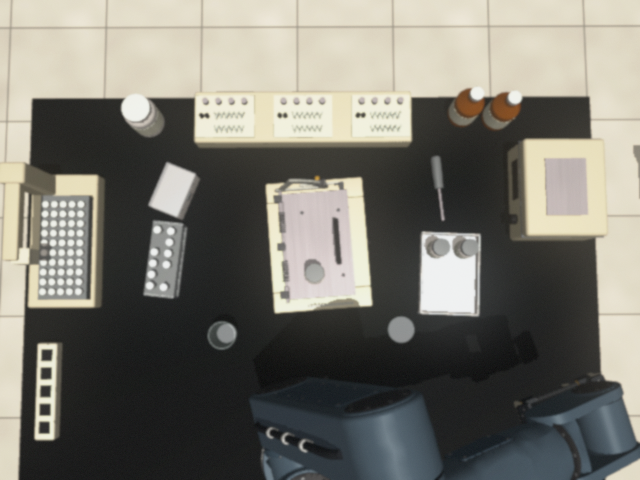

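View pics/scene0.png

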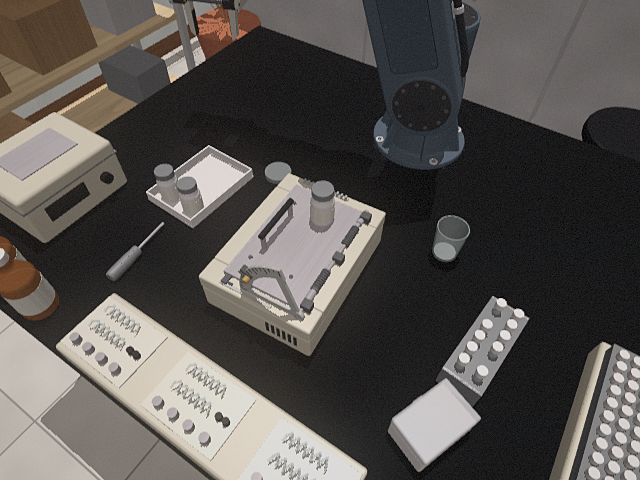

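The top view shows the pump nearly aligned with world x, with the hinge on its +y side. The bottle cap is near (315,271) and the handle bar runs (334,218)–(340,264). The tray is at (420–480, 233–315), with its bottles at the far end. In the scene view the tab with its brass screw is near (246,282).

```bash
cat > h.py <<'E'
from cell import env, vision, probe_bus
import cv2,numpy as np
def ray(n,u,v):
    m=vision.camera_model(n);R=np.array(m['orientation'])
    d=R@np.array([(u-m['cx'])/m['fx'],-(v-m['cy'])/m['fy'],-1]);return np.array(m['position']),d
def onz(n,u,v,z):
    p,d=ray(n,u,v);return p+d*(z-p[2])/d[2]
def onplane(n,u,v,q,nrm):
    p,d=ray(n,u,v);return p+d*(np.dot(q-p,nrm)/np.dot(d,nrm))
def tri(a,b):
    (p,d),(q,e)=ray(*a),ray(*b)
    s=np.linalg.lstsq(np.c_[d,-e],q-p,rcond=None)[0];x,y=p+d*s[0],q+e*s[1];return (x+y)/2,np.linalg.norm(x-y)
E
python3 - <<'E'
from h import *
t=cv2.imread('pics/top0.png');s=cv2.imread('pics/scene0.png')
hsv=cv2.cvtColor(t,cv2.COLOR_BGR2HSV)
c=hsv[165:320,255:385]
# pump silhouette
m=((c[...,2]>90)).astype(np.uint8)
cn=max(cv2.findContours(m,0,2)[0],key=cv2.contourArea)+np.array([255,165])
print('pump rect',cv2.minAreaRect(cn))
g=hsv[205:280,328:346,2];k=(g<70).astype(np.uint8)
cn=max(cv2.findContours(k,0,2)[0],key=cv2.contourArea)+np.array([328,205]);print('bar',cv2.minAreaRect(cn),cv2.contourArea(cn))
m=(hsv[222:325,410:490,2]>110).astype(np.uint8)
cn=max(cv2.findContours(m,0,2)[0],key=cv2.contourArea)+np.array([410,222]);print('tray',cv2.minAreaRect(cn))
a=cv2.resize(s[165:325,195:395],(800,640),interpolation=3)[:600]
b=cv2.resize(t[165:325,255:385],(488,600),interpolation=3)
cv2.imwrite('pics/c1.png',a);cv2.imwrite('pics/c2.png',b)
E
```

```text
pump rect ((318.0447998046875, 242.59664916992188), (135.1205291748047, 99.86951446533203), 85.71085357666016)
bar ((335.0, 222.0), (0.0, 0.0), 0.0) 0.0
tray ((449.9501037597656, 273.5467834472656), (60.61362838745117, 83.50493621826172), 1.8476102352142334)
```

View pics/c1.png

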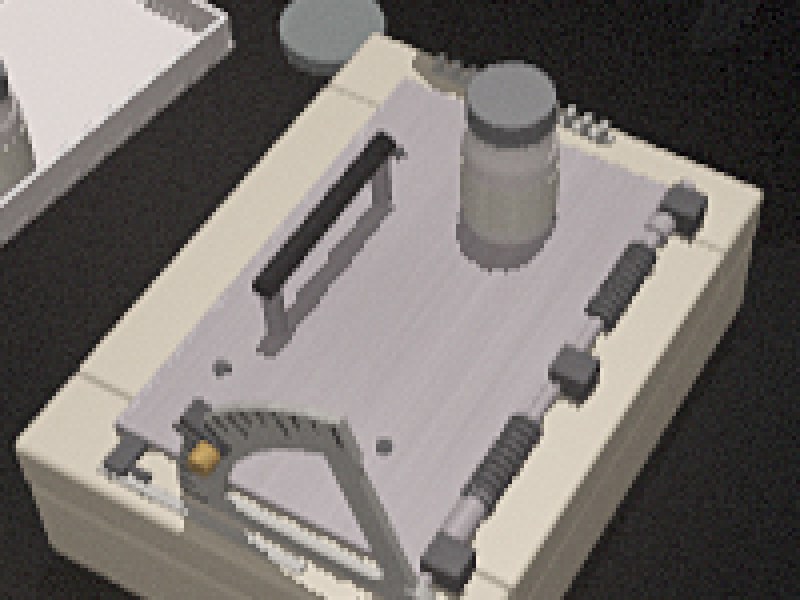

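View pics/c2.png

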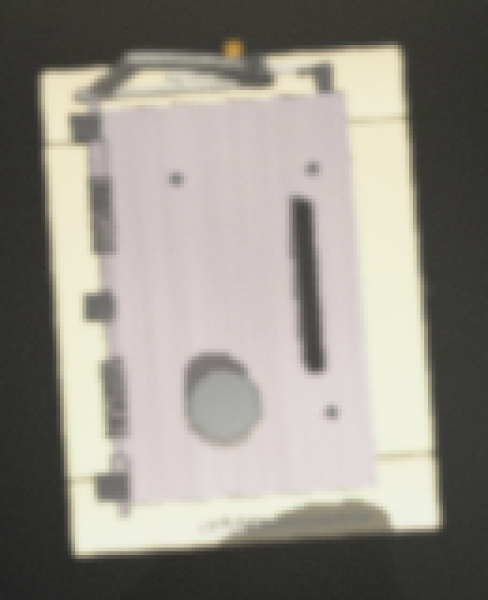

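The crops resolve the parts. In c1 (4× scale) the cap top is at (512,97), the bar ends at (258,288) and (385,140), and the brass screw at (205,458). In c2 (3.75×) the pump-top corners are (40,70), (402,45), (442,530), (73,557), the bar runs (300,198)–(316,372) and the cap is at (224,407).

```bash
python3 - <<'E'
from h import *
np.set_printoptions(precision=4,suppress=True)
T=lambda x,y:('top',255+x/3.75-.37,165+y/3.75-.37)
S=lambda x,y:('scene',195+x/4-.37,165+y/4-.37)
P=np.array([onz(*T(*q),.101) for q in [(40,70),(402,45),(442,530),(73,557)]]);print(P);c=P.mean(0)
ex=(P[0]+P[1]-P[2]-P[3]);ex/=np.linalg.norm(ex);ex[2]=0;ey=np.array([-ex[1],ex[0],0]);print('pump',c,ex,'len',np.linalg.norm((P[0]+P[1]-P[2]-P[3])/2),np.linalg.norm((P[0]+P[3]-P[1]-P[2])/2))
loc=lambda p:np.array([(p-c)@ex,(p-c)@ey,p[2]])
a,b=onz(*T(300,198),.151),onz(*T(316,372),.151);h=(a+b)/2;print('bar top',a,b,h,loc(h),'expected y',85-130)
for z in(.194,.21): print('cap',z,onz(*T(224,407),z))
print('cap tri',tri(T(224,407),S(512,97)))
print('screw tri',tri(T(234,47),S(205,458)))
x,e=tri(T(234,47),S(205,458));l=loc(x);print(l,'ang',np.arctan2(l[2]-.106,.085-l[1]),np.hypot(l[2]-.106,.085-l[1]))
for X in(.1375,.1425,.15,.155,.16):
    p=loc(onplane(*S(205,458),c+ex*X,ex));r=p-[0,.085,.106];print(X,p,'r',np.hypot(r[1],r[2]),'ang',np.arctan2(r[2],-r[1]))
Q=[onz('top',*q,.028) for q in cv2.boxPoints(((449.95,273.55),(60.6,83.5),1.85))];print('tray',np.array(Q),np.mean(Q,0))
s=probe_bus.state();print(s['tool_pos'])
E
```

```text
[[ 0.6943  0.1091  0.101 ]
 [ 0.7103 -0.1304  0.101 ]
 [ 0.3906 -0.1534  0.101 ]
 [ 0.374   0.0866  0.101 ]]
pump [ 0.5423 -0.022   0.101 ] [0.9975 0.071  0.    ] len 0.32081373684589104 0.24033053476336244
bar top [ 0.6019 -0.0606  0.151 ] [ 0.4911 -0.0701  0.151 ] [ 0.5465 -0.0654  0.151 ] [ 0.0011 -0.0435  0.151 ] expected y -45
cap 0.194 [ 0.4676 -0.0119  0.194 ]
cap 0.21 [ 0.467 -0.012  0.21 ]
cap tri (array([ 0.4672, -0.0111,  0.1898]), np.float64(0.001869309101596435))
screw tri (array([ 0.6954, -0.0171,  0.163 ]), np.float64(0.004637925569717917))
[ 0.1531 -0.006   0.163 ] ang 0.5592181002395399 0.10735812051638846
0.1375 [ 0.1375 -0.0182  0.1331] r 0.10672250230729666 ang 0.25634794906976993
0.1425 [ 0.1425 -0.0133  0.1434] r 0.1051703603001745 ang 0.3636617550540873
0.15 [ 0.15   -0.0059  0.1589] r 0.10517016328199441 ang 0.5274261024235188
0.155 [ 0.155  -0.0009  0.1693] r 0.10672204928355215 ang 0.6347405675104048
0.16 [0.16   0.004  0.1796] r 0.10946011378777788 ang 0.7378339012014937
tray [[ 0.3678 -0.2773  0.028 ]
 [ 0.5824 -0.288   0.028 ]
 [ 0.5768 -0.4446  0.028 ]
 [ 0.3623 -0.4322  0.028 ]] [ 0.4724 -0.3605  0.028 ]
[ 0.1931 -0.5147  0.2182]
```

The rows are not in the units I measure in: shifts go in shares of 0.6 m and turns go in shares of 2 rad. I convert before sending: 0.433 m / 0.6 = 0.7217, -0.375 m / 0.6 = -0.625, -1 rad / 2 = -0.5.

Call:
shift_gripper(
  offsets={"rows": [[0.7217, -0.625, 0, -0.5, 0.093], [0.7217, -0.625, 0, -0.5, 0.093], [0.7217, -0.625, 0, -0.5, 0.093], [0.7217, -0.625, 0, -0.5, 0.093], [0.7217, -0.625, 0, -0.5, 0.093], [0.7217, -0.625, 0, -0.5, 0.093], [0.7217, -0.625, 0, -0.5, 0.093], [0.7217, -0.625, 0, -0.5, 0.093], [0.7217, -0.625, 0, -0.5, 0.093], [0.7217, -0.625, 0, -0.5, 0.093], [0.7217, -0.625, 0, -0.5, 0.093], [0.7217, -0.625, 0, -0.5, 0.093]]},
)

```text
time_s: 1.1
tool_pos: [0.4325, -0.0736, 0.2187]
tcp_rot: [[0.21, 0.978, 0.0], [0.978, -0.21, -0.0], [-0.0, 0.0, -1.0]]
ft_force: [0.9, -0.7, -0.7]
finger_gap: 0.0929
gripper_force: 0.0
```

```bash
cat >> h.py <<'E'
def to(x,y,z):
    s=probe_bus.state();R=np.array(s['tcp_rot']);p=np.array(s['tool_pos'])
    print('t',round(s['time_s'],2),'pos',p.round(4),'xang',round(float(np.arctan2(R[1,0],R[0,0])),4),'gap',round(s['finger_gap'],4),'F',np.round(s['ft_force'],1),'d',(R.T@(np.array([x,y,z])-p)).round(4))
E
python3 -c "from h import *;to(.467,-.0115,.218)"
```

```text
t 1.1 pos [ 0.4325 -0.0736  0.2187] xang 1.3588 gap 0.0929 F [ 0.9 -0.7 -0.7] d [0.068  0.0206 0.0007]
```

Converted, 0.068 m / 0.6 = 0.1133, 0.04 m / 0.6 = 0.0667.

Call:
shift_gripper(
  offsets={"rows": [[0.0667, 0.02, 0, 0, 0.093], [0.1133, 0.0333, 0, 0, 0.093], [0.1133, 0.0333, 0, 0, 0.093], [0.1133, 0.0333, 0, 0, 0.093]]},
)

```text
time_s: 1.43
tool_pos: [0.466, -0.0125, 0.2182]
tcp_rot: [[0.208, 0.978, -0.001], [0.978, -0.208, -0.0], [-0.0, -0.001, -1.0]]
ft_force: [0.4, -0.6, -0.4]
finger_gap: 0.0928
gripper_force: 0.0
```

```bash
python3 -c "
from h import *
to(.467,-.0115,.148)
cv2.imwrite('pics/w1.png',vision.get_image('wrist')[:,:,::-1])"
```

```text
t 1.43 pos [ 0.466  -0.0125  0.2182] xang 1.3616 gap 0.0928 F [ 0.4 -0.6 -0.4] d [0.0012 0.0009 0.0702]
```

View pics/w1.png

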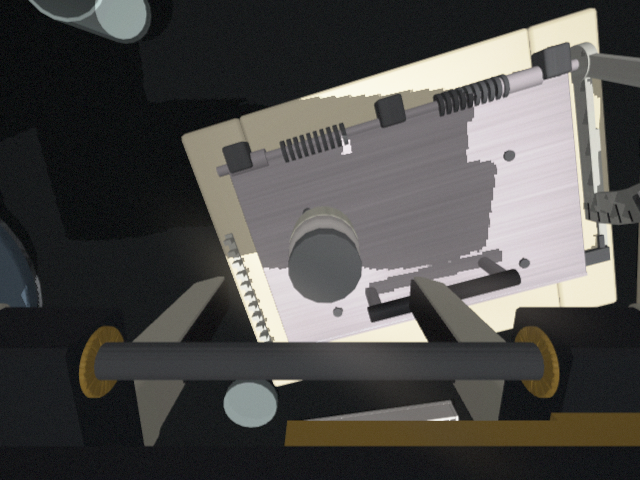

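The cap at (325,265) is centred between the fingers, and the handle is clear below the right finger.

Converted, 0.07 m / 0.6 = 0.1167, 0.055 m / 0.6 = 0.0917.

Call:
shift_gripper(
  offsets={"rows": [[0.0017, 0.0017, 0, 0, 0.075], [0.0017, 0.0017, 0.05, 0, 0.075], [0.0017, 0.0017, 0.0917, 0, 0.075], [0.0017, 0.0017, 0.1167, 0, 0.075], [0.0017, 0.0017, 0.1167, 0, 0.075], [0.0017, 0.0017, 0.1167, 0, 0.03], [0.0017, 0.0017, 0.1167, 0, 0.03], [0.0017, 0.0017, 0.1167, 0, 0.03], [0.0017, 0.0017, 0.1167, 0, 0.03], [0.0017, 0.0017, 0.1167, 0, 0.03], [0.0017, 0.0017, 0.1167, 0, 0.03], [0.0017, 0.0017, 0.1167, 0, 0.03]]},
)

```text
time_s: 2.48
tool_pos: [0.4678, -0.0128, 0.1493]
tcp_rot: [[0.21, 0.978, 0.002], [0.978, -0.21, -0.0], [0.0, 0.002, -1.0]]
ft_force: [1.2, -0.1, 6.6]
finger_gap: 0.0473
gripper_force: 30.0
```

Converted, -0.3 m / 0.6 = -0.5, -0.08 m / 0.6 = -0.1333.

Call:
shift_gripper(
  offsets={"rows": [[0, 0, -0.0333, 0, 0.03], [0, 0, -0.0833, 0, 0.03], [0, 0, -0.1333, 0, 0.03], [-0.0333, 0, -0.15, 0, 0.03], [-0.0917, 0.0083, -0.15, 0, 0.03], [-0.15, 0.0133, -0.15, 0, 0.03], [-0.2083, 0.02, -0.15, 0, 0.03], [-0.2667, 0.025, -0.15, 0, 0.03], [-0.325, 0.03, -0.15, 0, 0.03], [-0.3833, 0.035, -0.15, 0, 0.03], [-0.4417, 0.04, -0.15, 0, 0.03], [-0.5, 0.0433, -0.15, 0, 0.03]]},
)

```text
time_s: 3.48
tool_pos: [0.4288, -0.313, 0.2384]
tcp_rot: [[0.21, 0.978, -0.0], [0.978, -0.21, 0.001], [0.0, -0.001, -1.0]]
ft_force: [1.4, 1.1, 0.0]
finger_gap: 0.0468
gripper_force: 30.0
```

Call:
shift_gripper(
  offsets={"rows": [[-0.0417, 0.0033, 0, 0, 0.03], [-0.0667, 0.0033, 0, 0, 0.03], [-0.0783, 0.0033, 0, 0, 0.03], [-0.0783, 0.0033, 0, 0, 0.03], [-0.0783, 0.0033, 0, 0, 0.03]]},
)

```text
time_s: 3.9
tool_pos: [0.4216, -0.3568, 0.2385]
tcp_rot: [[0.21, 0.978, -0.0], [0.978, -0.21, 0.001], [0.001, -0.0, -1.0]]
ft_force: [1.1, 0.3, -0.3]
finger_gap: 0.0469
gripper_force: 30.0
```

```bash
python3 -c "
from h import *
to(.4225,-.358,.045)
cv2.imwrite('pics/t2.png',vision.get_image('top')[210:330,400:500,::-1].repeat(5,0).repeat(5,1))"
```

```text
t 3.9 pos [ 0.4216 -0.3568  0.2385] xang 1.3591 gap 0.0469 F [ 1.1  0.3 -0.3] d [-0.0011  0.0012  0.1935]
```

View pics/t2.png

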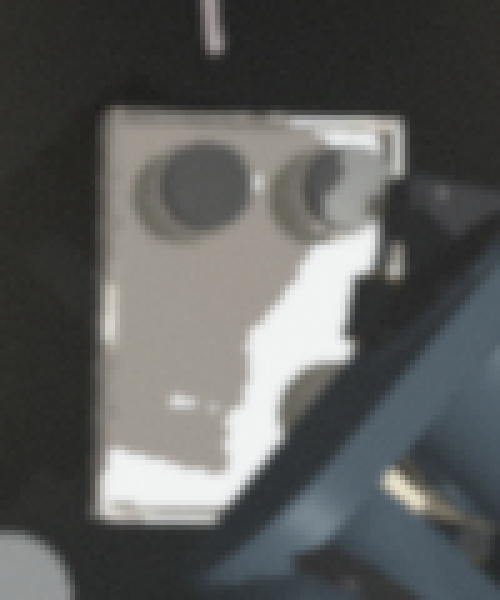

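The tray's free end is open below the gripper and the two other bottles at its far end are undisturbed, so I'm lowering the bottle.

Converted, 0.191 m / 0.6 = 0.3183, 0.065 m / 0.6 = 0.1083.

Call:
shift_gripper(
  offsets={"rows": [[0, 0, 0.05, 0, 0.03], [0, 0, 0.1083, 0, 0.03], [0, 0, 0.1667, 0, 0.03], [0, 0, 0.225, 0, 0.03], [0, 0, 0.2667, 0, 0.03], [0, 0, 0.2917, 0, 0.03], [0, 0, 0.3083, 0, 0.03], [0, 0, 0.3117, 0, 0.03], [0, 0, 0.315, 0, 0.03], [0, 0, 0.3167, 0, 0.03], [0, 0, 0.3183, 0, 0.03], [0, 0, 0.3183, 0, 0.03]]},
)

```text
time_s: 4.95
tool_pos: [0.4219, -0.3581, 0.0484]
tcp_rot: [[0.21, 0.978, 0.001], [0.978, -0.21, -0.001], [-0.001, 0.001, -1.0]]
ft_force: [0.4, -0.7, -1.1]
finger_gap: 0.0471
gripper_force: 30.0
```

Converted, 0.0035 m / 0.6 = 0.0058, 0.003 m / 0.6 = 0.005.

Call:
shift_gripper(
  offsets={"rows": [[0, 0, 0.0017, 0, 0.03], [0, 0, 0.0033, 0, 0.03], [0, 0, 0.005, 0, 0.03], [0, 0, 0.0058, 0, 0.03], [0, 0, 0.0058, 0, 0.03], [0, 0, 0.0058, 0, 0.03]]},
)

```text
time_s: 5.45
tool_pos: [0.4216, -0.358, 0.0446]
tcp_rot: [[0.21, 0.978, 0.0], [0.978, -0.21, -0.0], [-0.0, 0.0, -1.0]]
ft_force: [-1.1, 1.1, 5.2]
finger_gap: 0.047
gripper_force: 30.0
```

Converted, -0.2 m / 0.6 = -0.3333, -0.11 m / 0.6 = -0.1833.

Call:
shift_gripper(
  offsets={"rows": [[0, 0, 0, 0, 0.055], [0, 0, 0, 0, 0.075], [0, 0, 0, 0, 0.075], [0, 0, 0, 0, 0.075], [0, 0, -0.05, 0, 0.075], [0, 0, -0.1167, 0, 0.075], [0, 0, -0.1833, 0, 0.075], [0, 0, -0.25, 0, 0.075], [0, 0, -0.3167, 0, 0.075], [0, 0, -0.3333, 0, 0.075], [0, 0, -0.3333, 0, 0.075]]},
)

```text
time_s: 6.37
tool_pos: [0.4224, -0.3587, 0.2473]
tcp_rot: [[0.21, 0.978, 0.004], [0.978, -0.21, -0.004], [-0.003, 0.005, -1.0]]
ft_force: [0.2, -0.4, -0.4]
finger_gap: 0.0746
gripper_force: 0.0
```

```bash
python3 -c "
from h import *
to(.586,-.0625,.25)"
```

```text
t 6.37 pos [ 0.4224 -0.3587  0.2473] xang 1.3588 gap 0.0746 F [ 0.2 -0.4 -0.4] d [ 0.324   0.0976 -0.0033]
```

Converted, 0.324 m / 0.6 = 0.54, 0.098 m / 0.6 = 0.1633, 1.288 rad / 2 = 0.644.

Call:
shift_gripper(
  offsets={"rows": [[0.54, 0.1633, -0.005, 0.644, 0.09], [0.54, 0.1633, -0.005, 0.644, 0.09], [0.54, 0.1633, -0.005, 0.644, 0.09], [0.54, 0.1633, -0.005, 0.644, 0.09], [0.54, 0.1633, -0.005, 0.644, 0.09], [0.54, 0.1633, -0.005, 0.644, 0.09], [0.54, 0.1633, -0.005, 0.644, 0.09], [0.54, 0.1633, -0.005, 0.644, 0.09], [0.54, 0.1633, -0.005, 0.644, 0.09], [0.54, 0.1633, -0.005, 0.644, 0.09], [0.54, 0.1633, -0.005, 0.644, 0.09], [0.54, 0.1633, -0.005, 0.644, 0.09]]},
  quiet=true,
)

```text
ok
```

Call:
shift_gripper(
  offsets={"rows": [[0, 0, 0, 0, 0.09], [0, 0, 0, 0, 0.09]]},
)

```text
time_s: 7.53
tool_pos: [0.5851, -0.0619, 0.246]
tcp_rot: [[0.997, 0.074, -0.002], [0.074, -0.997, 0.0], [-0.002, -0.0, -1.0]]
ft_force: [-0.2, 0.9, -0.2]
finger_gap: 0.0901
gripper_force: 0.0
```

```bash
python3 -c "
from h import *
to(.5465,-.0654,.25)
s=probe_bus.state();np.savez('wv.npz',p=s['tool_pos'],R=s['tcp_rot'])
w=vision.get_image('wrist');t=vision.get_image('top')
cv2.imwrite('pics/w3raw.png',w[:,:,::-1])
a=cv2.resize(w[:,:,::-1],(640,480));b=cv2.resize(t[210:330,400:500,::-1],(150,180));o=np.zeros((480,790,3),np.uint8);o[:,:640]=a;o[:180,640:]=b
cv2.imwrite('pics/w3.png',o)"
```

```text
t 7.53 pos [ 0.5851 -0.0619  0.246 ] xang 0.0743 gap 0.0901 F [-0.2  0.9 -0.2] d [-0.0387  0.0006 -0.0039]
```

View pics/w3.png

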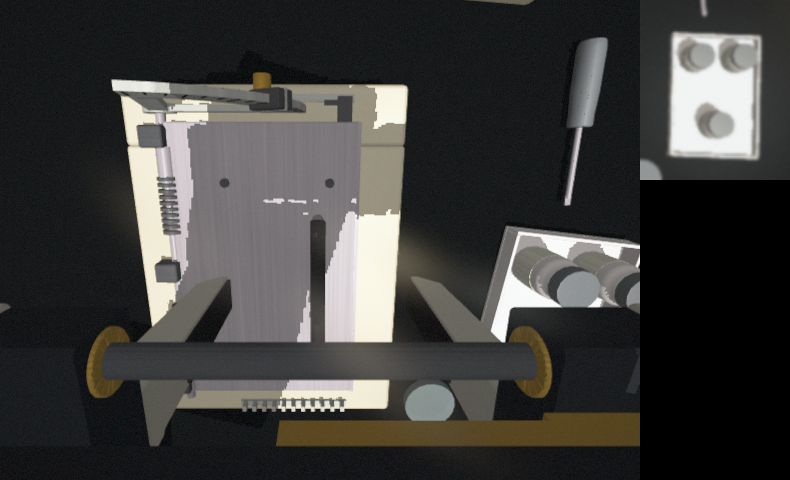

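The bottle stands upright in the tray's free end. The wrist view shows the brass screw at (262,79), the clamp at about (260–303, 88–111), and the bar (317,225–340) between the fingers.

```bash
cat >> h.py <<'E'
_ray=ray
def ray(n,u,v):
    if n!='wrist': return _ray(n,u,v)
    d=np.load('wv.npz');m=vision.camera_model('wrist');T=np.eye(4);T[:3,:3]=d['R'];T[:3,3]=d['p'];M=T@m['T_tool_cam']
    return M[:3,3],M[:3,:3]@np.array([(u-m['cx'])/m['fx'],-(v-m['cy'])/m['fy'],-1])
c=np.array([.5423,-.022,0]);ex=np.array([.9975,.071,0]);ey=np.array([-.071,.9975,0])
loc=lambda p:np.array([(p-c)@ex,(p-c)@ey,p[2]])
def ang(l):return np.arctan2(l[2]-.106,.085-l[1]),np.hypot(l[2]-.106,.085-l[1])
E
python3 - <<'E'
from h import *
np.set_printoptions(precision=4,suppress=True)
w=cv2.imread('pics/w3raw.png');s=cv2.imread('pics/scene0.png')
def brass(i,b):
    x0,y0,x1,y1=b;h=cv2.cvtColor(i[y0:y1,x0:x1],cv2.COLOR_BGR2HSV);m=((h[...,0]>8)&(h[...,0]<28)&(h[...,1]>130)&(h[...,2]>60))
    y,x=np.nonzero(m);return x.mean()+x0,y.mean()+y0,len(x),x.min()+x0,x.max()+x0,y.min()+y0,y.max()+y0
bw=brass(w,(240,60,290,100));bs=brass(s,(230,265,265,300));print(bw,bs)
x,e=tri(('wrist',bw[0],bw[1]),('scene',bs[0],bs[1]));print(loc(x),e,ang(loc(x)))
# bar axis in wrist image at z=.15
for v in(225,330):print(loc(onz('wrist',317.5,v,.153)))
print(loc(onz('wrist',113,81,.101)), loc(onz('wrist',407,86,.101)))
a=cv2.resize(w[60:130,220:360],(800,400),interpolation=2);b=cv2.resize(s[255:305,225:285],(480,400),interpolation=2)
o=np.zeros((600,800,3),np.uint8);o[:300,:600]=cv2.resize(a,(600,300));o[300:,:360]=cv2.resize(b,(360,300));cv2.imwrite('pics/c4.png',o)
E
```

```text
(np.float64(261.2974910394265), np.float64(79.87096774193549), 279, np.int64(253), np.int64(270), np.int64(72), np.int64(88)) (np.float64(246.5), np.float64(280.6666666666667), 6, np.int64(242), np.int64(249), np.int64(279), np.int64(282))
[ 0.1538 -0.0033  0.1607] 0.0026176233971325056 (np.float64(0.5548670291367253), np.float64(0.10388895557143271))
[ 0.0549 -0.0416  0.153 ]
[-0.0339 -0.0418  0.153 ]
[0.1632 0.1263 0.101 ] [ 0.1603 -0.1146  0.101 ]
```

View pics/c4.png

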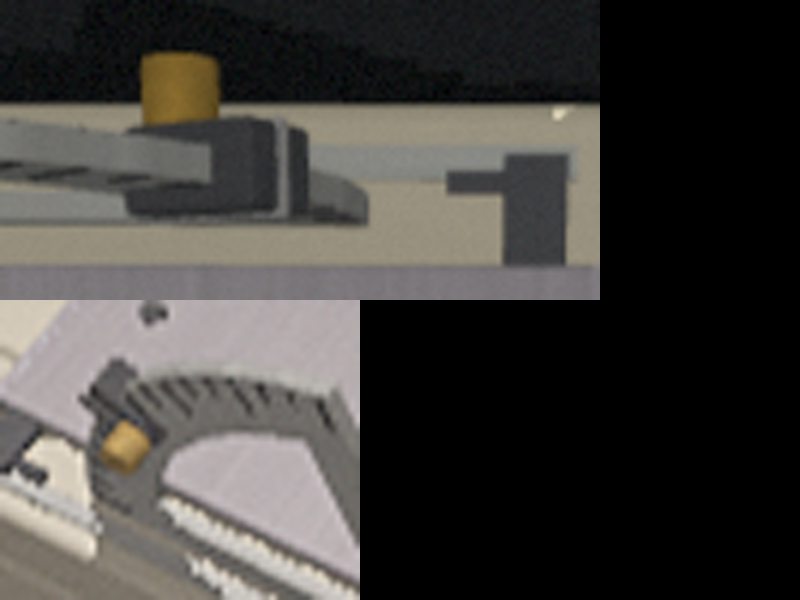

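```bash
python3 - <<'E'
from h import *
from scipy.optimize import brentq
for b in(0,-.0035):
  for X in [(283,168),(283,122),(283,215)]:
    u,v=220+X[0]/4.2857-.4,60+X[1]/4.2857-.4
    f=lambda z:loc(onz('wrist',u,v,z))+[0,b,0]
    z=brentq(lambda z:ang(f(z))[1]-.127,.11,.22);print(b,f(z).round(4),ang(f(z)))
# pointer in closed state for hinge check: bars
E
```

```text
0 [ 0.1414 -0.0214  0.1754] (np.float64(0.5778490481845102), np.float64(0.12699999999999534))
0 [ 0.1477 -0.0215  0.1752] (np.float64(0.5761236199711532), np.float64(0.12699999999999467))
0 [ 0.1349 -0.0213  0.1756] (np.float64(0.5796324630231608), np.float64(0.12699999999999592))
-0.0035 [ 0.142  -0.0244  0.1704] (np.float64(0.532137191285792), np.float64(0.1269999999999577))
-0.0035 [ 0.1484 -0.0246  0.1702] (np.float64(0.5302646856823124), np.float64(0.12699999999995196))
-0.0035 [ 0.1353 -0.0243  0.1706] (np.float64(0.5340715082663029), np.float64(0.12699999999996298))
```

Converted, 0.118 m / 0.6 = 0.1967, -0.039 m / 0.6 = -0.065.

Call:
shift_gripper(
  offsets={"rows": [[-0.05, 0.0017, 0, 0, 0.06], [-0.065, 0.0017, 0.05, 0, 0.06], [-0.065, 0.0017, 0.1083, 0, 0.06], [-0.065, 0.0017, 0.1583, 0, 0.06], [-0.065, 0.0017, 0.1883, 0, 0.06], [-0.065, 0.0017, 0.1967, 0, 0.06], [-0.065, 0.0017, 0.1967, 0, 0.03], [-0.065, 0.0017, 0.1967, 0, 0.02], [-0.065, 0.0017, 0.1967, 0, 0.015], [-0.065, 0.0017, 0.1967, 0, 0.005], [-0.065, 0.0017, 0.1967, 0, 0.005], [-0.065, 0.0017, 0.1967, 0, 0.005]]},
)

```text
time_s: 8.63
tool_pos: [0.5469, -0.0655, 0.1298]
tcp_rot: [[0.997, 0.071, 0.001], [0.071, -0.997, -0.0], [0.001, 0.0, -1.0]]
ft_force: [0.4, -0.3, 0.1]
finger_gap: 0.0247
gripper_force: 0.0
```

Call:
shift_gripper(
  offsets={"rows": [[0, 0, 0, 0, 0.005], [0, 0, 0, 0, 0.005]]},
)

```text
time_s: 8.8
tool_pos: [0.5465, -0.0641, 0.1291]
tcp_rot: [[0.998, 0.07, -0.0], [0.07, -0.998, 0.003], [-0.0, -0.003, -1.0]]
ft_force: [2.9, 27.5, -0.0]
finger_gap: 0.0118
gripper_force: 13.4
```

```bash
python3 - <<'E'
from h import *
to(.546,-.066,.128)
import math
def h(t):return np.array([-130*math.cos(t)+41*math.sin(t),130*math.sin(t)+41*math.cos(t)])
for t in np.arange(0,.56,.05):print(round(t,2),((h(t)-h(0))/1000).round(4))
E
```

```text
t 8.8 pos [ 0.5465 -0.0641  0.1291] xang 0.0699 gap 0.0118 F [ 2.9 27.5 -0. ] d [-0.0007  0.0019  0.0011]
0.0 [0. 0.]
0.05 [0.0022 0.0064]
0.1 [0.0047 0.0128]
0.15 [0.0076 0.019 ]
0.2 [0.0107 0.025 ]
0.25 [0.0142 0.0309]
0.3 [0.0179 0.0366]
0.35 [0.0219 0.0421]
0.4 [0.0262 0.0474]
0.45 [0.0308 0.0525]
0.5 [0.0356 0.0573]
0.55 [0.0406 0.0619]
```

Converted, -0.05 m / 0.6 = -0.0833, -0.0421 m / 0.6 = -0.0702.

Call:
shift_gripper(
  offsets={"rows": [[0, -0.0025, 0, 0, 0.005], [0, -0.0062, -0.0053, 0, 0.005], [0, -0.0078, -0.0107, 0, 0.005], [0, -0.012, -0.0213, 0, 0.005], [0, -0.0167, -0.0317, 0, 0.005], [0, -0.022, -0.0417, 0, 0.005], [0, -0.0278, -0.0515, 0, 0.005], [0, -0.034, -0.061, 0, 0.005], [0, -0.0407, -0.0702, 0, 0.005], [0, -0.0478, -0.079, 0, 0.005], [0, -0.0517, -0.0833, 0, 0.005], [0, -0.0517, -0.0833, 0, 0.005]]},
)

```text
time_s: 9.8
tool_pos: [0.5447, -0.0366, 0.1801]
tcp_rot: [[0.997, 0.071, 0.001], [0.071, -0.997, -0.005], [0.001, 0.005, -1.0]]
ft_force: [-0.9, -16.1, 2.9]
finger_gap: 0.0113
gripper_force: 30.0
```

Converted, -0.0117 m / 0.6 = -0.0195, -0.0112 m / 0.6 = -0.0187.

Call:
shift_gripper(
  offsets={"rows": [[0, -0.0033, -0.005, 0, 0.005], [0, -0.0075, -0.01, 0, 0.005], [0, -0.0117, -0.0147, 0, 0.005], [0, -0.0153, -0.0187, 0, 0.005], [0, -0.0158, -0.0195, 0, 0.005], [0, -0.0158, -0.0195, 0, 0.005], [0, -0.0158, -0.0195, 0, 0.005]]},
)

```text
time_s: 10.38
tool_pos: [0.5439, -0.0268, 0.191]
tcp_rot: [[0.997, 0.071, 0.0], [0.071, -0.997, -0.003], [0.0, 0.003, -1.0]]
ft_force: [0.1, -11.1, -1.7]
finger_gap: 0.0111
gripper_force: 30.0
```

```bash
python3 - <<'E'
from h import *
to(.546,-.066,.191)
s=probe_bus.state();np.savez('wv.npz',p=s['tool_pos'],R=s['tcp_rot'])
w=vision.get_image('wrist')[:,:,::-1];c=vision.get_image('scene')[:,:,::-1];cv2.imwrite('pics/s5raw.png',c);cv2.imwrite('pics/w5raw.png',w)
o=np.zeros((600,800,3),np.uint8);o[:280]=cv2.resize(w[0:140,170:570],(800,280),interpolation=2);o[280:,:400]=cv2.resize(c[230:310,210:310],(400,320),interpolation=2);cv2.imwrite('pics/c5.png',o)
E
```

```text
t 10.38 pos [ 0.5439 -0.0268  0.191 ] xang 0.071 gap 0.0111 F [  0.1 -11.1  -1.7] d [-0.0007  0.0392  0.0001]
```

View pics/c5.png

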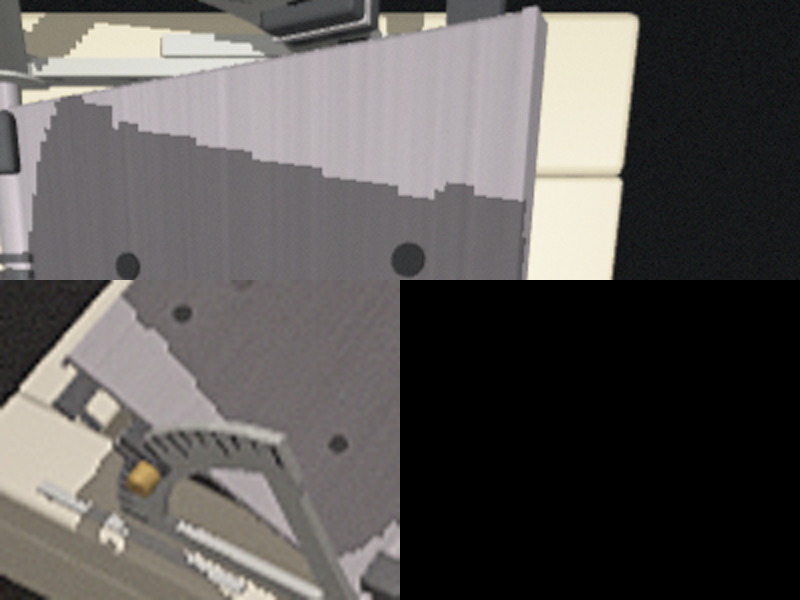

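```bash
python3 - <<'E'
from h import *
np.set_printoptions(precision=4,suppress=True)
W=lambda x,y:('wrist',170+x/2-.25,y/2-.25)
S=lambda x,y:('scene',210+x/4-.37,230+(y-280)/4-.37)
def dot(fn,u,v,r=6):
    g=255-cv2.imread(fn,0)[int(v)-r:int(v)+r+1,int(u)-r:int(u)+r+1].astype(float);g=np.clip(g-np.median(g)-12,0,None)
    y,x=np.mgrid[-r:r+1,-r:r+1];return int(u)+(g*x).sum()/g.sum(),int(v)+(g*y).sum()/g.sum()
pts=[]
for w,s in [((408,260),(182,313)),((127,266),(338,443))]:
    w=W(*w);s=S(*s);w=('wrist',*dot('pics/w5raw.png',*w[1:],10));s=('scene',*dot('pics/s5raw.png',*s[1:],4))
    x,e=tri(w,s);pts.append(loc(x));print(w,s,loc(x),e,'ang-from-hinge (top face, r,ang)',ang(loc(x)))
d=pts[1]-pts[0];print(d,'slope',np.arctan2(-d[2],d[1]),np.linalg.norm(d))
x,e=tri(W(534,12),S(65,354));print('corner',loc(x),e,ang(loc(x)))
E
```

```text
('wrist', np.float64(374.00203562340965), np.float64(129.43155216284987)) ('scene', np.float64(255.17560073937153), np.float64(237.9796672828096)) [ 0.082  -0.0311  0.1808] 0.00040463465878373965 ang-from-hinge (top face, r,ang) (np.float64(0.5723264050627626), np.float64(0.13812109444574341))
('wrist', np.float64(233.68042662453092), np.float64(132.86628481137666)) ('scene', np.float64(294.13121272365805), np.float64(270.54671968190854)) [0.0817 0.0467 0.1361] 0.000751513791290985 ang-from-hinge (top face, r,ang) (np.float64(0.6660773394716739), np.float64(0.04871022003157014))
[-0.0003  0.0778 -0.0447] slope 0.5214920986857856 0.0897411864753935
corner [ 0.131  -0.0547  0.1913] 0.0019184641604258477 (np.float64(0.5482096810969261), np.float64(0.16363297769080906))
```

Cover is at about 0.525 and the tab at about 0.545. I'll nudge the cover up slightly and check the pointer against the tab.

Converted, -0.002 m / 0.6 = -0.0033, -0.001 m / 0.6 = -0.0017.

Call:
shift_gripper(
  offsets={"rows": [[0, -0.0008, -0.0017, 0, 0.005], [0, -0.0017, -0.0033, 0, 0.005], [0, -0.0017, -0.0033, 0, 0.005], [0, -0.0017, -0.0033, 0, 0.005], [0, -0.0017, -0.0033, 0, 0.005], [0, -0.0017, -0.0033, 0, 0.005], [0, -0.0017, -0.0033, 0, 0.005]]},
)

```text
time_s: 11.07
tool_pos: [0.5437, -0.0253, 0.1925]
tcp_rot: [[0.997, 0.071, -0.0], [0.071, -0.997, -0.002], [-0.0, 0.002, -1.0]]
ft_force: [1.8, -7.6, -5.0]
finger_gap: 0.0109
gripper_force: 30.0
```

```bash
python3 - <<'E'
from h import *
c=np.mean([vision.get_image('scene')[:,:,::-1].astype(float) for _ in range(4)],0).astype(np.uint8);t=vision.get_image('top')[:,:,::-1]
o=np.zeros((600,800,3),np.uint8);o[:,:600]=cv2.resize(c[245:295,220:270],(600,600),interpolation=2);o[:240,600:]=cv2.resize(t[210:330,400:500],(200,240));cv2.imwrite('pics/c6.png',o)
to(0,0,0)
E
```

```text
t 11.32 pos [ 0.5437 -0.0253  0.1925] xang 0.071 gap 0.0111 F [ 2.1 -7.9 -4.7] d [-0.5405 -0.0642  0.1925]
```

View pics/c6.png

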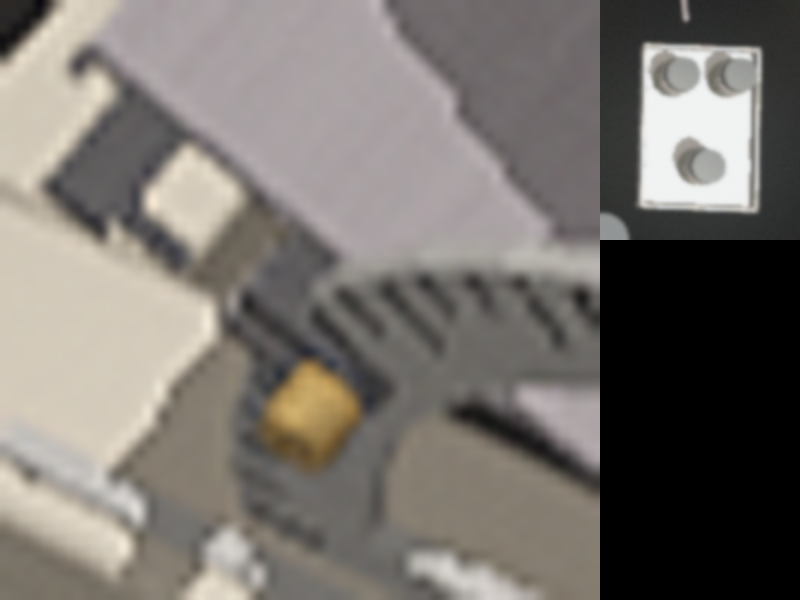

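The pointer end of the cover lines up with the clamp (screw at about (312,415) in the crop), and the bottle stands in the tray. The hold is steady.

```bash
python3 -c "
from cell import env, vision, probe_bus
print(env.job_done())"
```

```text
the job is handed in; nothing more can be done
None
```

I handed the job in with the bottle upright in the free end of the drip tray and the cover held steady by its handle at about 0.54 rad. I measured the tab at about 0.545 rad (allowed difference 0.07), though the images never showed the pointer tip clearly and the hand-in returned no verdict.

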